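Open the clipped specimen tub and lay the fossil bone out for study

ROBOT

A 7-joint arm with a two-finger parallel gripper is mounted at the origin on the work surface. World frame = base frame: x ahead of the robot, y to its left, z up, the work surface at z = 0. Lengths are in m, angles in rad, forces in N, time in s.
With the tool pointing down it reaches from about 0.4 to 0.85 m from the base axis. Payload 4.5 kg.
Tool frame: the origin (TCP) lies where the fingers leave the gripper's body, on its centre line; the fingertips stand 73 mm ahead of it and the grasp point (between the pads) lies 54 mm ahead of it; z points along the fingers, y is the direction in which the jaws open and shut (so a half turn about z gives the same grasp; the last joint's range is limited). The gripper opens to 85 mm and grips with 20 to 120 N. Pads are 22 mm wide; open, the fingers measure 114 mm over their backs; the gripper's body (76 mm by 85 mm) begins 54 mm behind the grasp point. The pads swing forward as they close: fully open they stand 13 mm farther back than shut.
Start: joints at [1.373, 0.689, -0.195, 1.565, 0.157, 0.902, -0.215], TCP at [0.144, -0.608, 0.304] pointing down, gripper open.
Joint ranges: [-3.01, 3.01], [-0.46, 2.08], [-1.47, 1.51], [0.13, 2.56], [-1, 4.14], [0.04, 2.09], [-2.66, 2.66]. Speed limits (rad/s): [2.57, 2.57, 3.14, 3.14, 3.14, 3.14, 3.14].

INTERFACE

Orientations are given as a unit quaternion [x, y, z, w].
In Python, from rig import robot, cams gives the robot as it stands.
- The arm moves only by the tool apply_moves, never from a script. Its argument "series" is a list of rows, each an object with "delta_pos": the shift along the world's x, y, z in cm, a list of three; "dr": the turn, a rotation vector about the world's x, y, z in degrees, a list of three. A call has 1 to 12 rows; each row is the pose to reach, as a shift and turn from the pose measured when the call began; what a row does not reach only later rows make up. A row lasts 1/12 s, in which the tool goes at most 41.7 mm and 7.16 degrees, less where a joint would pass 70% of its speed; a pose out of reach is approached as far as the arm can. A call with a gripper value outside its range is refused whole. "fingers" is the opening in per cent of the stroke, from 0 (shut) to 100 (fully open), set as the call begins (left out, the last holds). The fingers move at their own pace and stop on an object; "force" is the grip in N (left out, the last holds). Time passes only in rows, so rows that repeat a pose let the fingers close. It gives the time, the measured TCP pose, the force and the opening at its end, in the units of the state.
- robot.state(): the state, without advancing time (a new reading comes with each control period).
- cams.camera(name): name is "side" or "top"; returns the picture (400x640x3 uint8, red, green, blue); there is no depth.
- cams.get_calibration(name): a dict with "mtx" (3x3 intrinsics, pixels), "view" (4x4, takes a point from world to camera coordinates). Camera axes: x right, y up, looking along -z (the intrinsics and any distortion apply to the point x, -y, -z); pixel columns grow to the right and rows downward; lengths in m; the calibration is good to about 2 mm. A picture is of the moment at which its call begins. get_calibration takes no time and is no camera call.
- robot.job_done(): hands the job in, once; it reports no verdict.
The state is a dict: "time_s": time; "q": joint angles; "qd": joint speeds; "joint_efforts": joint torques, N m; "position": TCP position; "eef_rot": TCP orientation; "wrist_force": force on the tool from outside, world axes, zero at the start; "torque": the same for the moment, N m; "opening": opening from 0.0 (shut) to 1.0 (fully open).
Only numpy, scipy, OpenCV 4.12 (cv2) and the standard library are available. Lean on these libraries where they do the work, as an engineer would, in place of code of your own. Each camera call takes 0.05 s, during which the arm holds its last target.

TASK

The fossil bone is wanted on the desk: flip both sprung clips of the specimen tub right over, off the two ends of its lid, and only then lift the lid off and lay it flat, right way up, on the sheet of white paper. Then take the long bone out of the tub and set it gently down on the floor of the shallow steel tray, leaving the clips hanging open. Drop neither lid nor bone, and leave the sea urchin in the tub, the forceps in the tray, the loupe on the sheet and everything else on the desk where it is.

Things in the scene. Friction and masses are not known exactly. Their poses are not given: they have to be found in the camera images.
- tub: Clear plastic tub with black foam lining, 196 x 136 mm outside (long side along its x), 80 mm high, walls 3 mm; the specimens lie on the foam, 23 mm above the desk. Held fast by a grip mat. Origin: centre of its underside, on the desk; z up. Clips on its short ends: clip_a at +x, clip_b at -x; their pivots are 102 mm from the centre, 58 mm above the desk. The lid's plate is 84 mm above the desk.
- clip_a (a joint): Sprung plastic clip pivoted level on the tub's +x end wall. 0 rad = closed: upright, its claw (top 89 mm above the desk) hooked 7 mm over the lid's edge. Grows as its top swings outwards and down. Over-centre: below 0.55 rad it snaps shut, beyond that it flips open by itself to its stop at 2.4 rad, hanging beside the tub. Pushing it over takes about 3 to 5 N outwards on the tab.
- clip_b (a joint): The same clip on the tub's -x end, opening the other way (towards the tub's -x); 0 rad closed, 2.4 rad open.
- clip_a_tab (a point): Middle of clip_a's finger tab: a ridge 60 mm wide (along the tub's y), 3.5 mm thick, standing above the claw at the lid's edge, 89 to 110 mm above the desk when closed, leaning a little outwards; this point is 100 mm up, 42 mm from the pivot. A fingertip lowered on the lid side of it, just above the claw, can push it outwards.
- clip_b_tab (a point): Middle of clip_b's finger tab, the same on the other end.
- lid_grip (a point): Middle of the bar handle on the loose white lid: bar 84 mm long (lid's x), 14 wide (y), 12 thick, 16 mm gap beneath, at the lid's centre. Lid: cap 205 x 145 mm (x by y), 12 mm deep, plate 4, skirt fits round the tub's rim with 1.5 mm play. This point is 34 mm above the skirt's lower edge: 106 mm above the desk on the tub, 34 mm when laid on the desk. 0.12 to 0.22 kg. z up when right way up.
- bone_centre (a point): Centre of the beige fossil bone in the tub (unseen until the lid is off): 98 mm long (its x), round shaft 16 mm thick, 46 mm of it clear between knuckled ends 44 mm wide (y) and 26 mm high. Lies flat, about across the tub, this point 13 mm above what it lies on (36 mm above the desk in the tub). 40 to 85 g. The long one of the two specimens; which half of the tub it is in varies.
- urchin_centre (a point): Centre of the other specimen, which stays in the tub: a domed round fossil sea urchin, 50 mm across and 29 mm high, in the other half of the tub.
- sheet: Sheet of white paper, 297 mm (its x) by 210 mm (its y), flat on the desk and under 1 mm thick, where the lid is to lie. Origin: its centre. The loupe lies on its +x end.
- tray: Shallow steel tray, 200 mm (its x) by 150 mm (its y), walls 18 mm high and 3 mm thick, floor 3 mm thick; does not move. Origin: centre of its underside, on the desk. The forceps lie along its +y side; the rest is free.
- loupe: Hand lens in a dark metal rim 44 mm across and 12 mm high, with a handle stub out to 49 mm from its centre along its x, lying on the sheet's +x end; stays there. Origin: centre of the rim, on the desk.
- forceps: Steel forceps 115 mm long (x), up to 18 mm wide and 6 mm high, lying in the tray along its +y side; stay there. Origin: middle, on the tray's floor.
- jar: Tall glass jar with black cap, 42 mm across, 135 mm high (it stands well above the closed tub), standing close beside one long side of the tub; stays there. Origin: centre of its underside.
- stone: Grey stone 52 x 34 mm, 22 mm high, close beside the tub's other long side (which side is which varies); stays there. Origin: centre of its underside.
- scissors: Steel scissors 140 mm long, 6 mm high, flat on the desk farther off; stay there. Origin: at the pivot, on the desk; blades to +x.
- petri: Shallow glass dish 80 mm across, 14 mm high, on the desk farther off; stays there. Origin: centre of its underside.
- eraser: Eraser 45 x 22 x 13 mm on the desk at the side nearest the robot; stays there. Origin: centre of its underside.
Not all that is in view belongs to the job. Of the things like the tray, leave any that is brown; of the rest the larger one is meant.

How it is judged:
On the way, in this order (a step that is already met when the one before it is completed fails the run):
1. both clips are flipped right over to hang open, the lid still on the tub (value of joint each of clip_a, clip_b above 1.9 rad and z of lid_grip in the frame of tub between 0.1 and 0.112 m and horizontal distance between lid_grip and tub below 0.01 m), for 0.2 s.
2. the lid lies flat and right way up on the sheet of paper, let go, the bone still in the tub (x of lid_grip in the frame of sheet between -0.07 and 0.07 m and y of lid_grip in the frame of sheet between -0.055 and 0.055 m and height (world z) of lid_grip between 0.028 and 0.039 m and angle between lid_grip's own z axis and vertical below 0.05 rad and contact force between the fingers and lid below 0.05 N and linear speed of lid below 0.03 m/s and value of joint each of clip_a, clip_b above 1.9 rad and horizontal distance between bone_centre and tub below 0.1 m), for 0.2 s.
At the end, for the whole second after the job is handed in: Clips hang open (past 1.9 rad); lid flat (0.05 rad), right way up, on the desk, its middle within 70 mm along and 55 mm across of the sheet's centre; bone inside the tray on its floor (centre within 5 mm of resting height); urchin in the tub; lid and bone let go, at rest (value of joint each of clip_a, clip_b above 1.9 rad and x of lid_grip in the frame of sheet between -0.07 and 0.07 m and y of lid_grip in the frame of sheet between -0.055 and 0.055 m and height (world z) of lid_grip between 0.028 and 0.039 m and angle between lid_grip's own z axis and vertical below 0.05 rad and contact force between the fingers and lid below 0.05 N and linear speed of each of lid, bone below 0.03 m/s and x of bone_centre in the frame of tray between -0.085 and 0.085 m and y of bone_centre in the frame of tray between -0.06 and 0.06 m and z of bone_centre in the frame of tray between 0.01 and 0.021 m and contact force between the fingers and bone below 0.05 N and x of urchin_centre in the frame of tub between -0.09 and 0.09 m and y of urchin_centre in the frame of tub between -0.06 and 0.06 m and z of urchin_centre in the frame of tub below 0.06 m); the robot touches nothing.
It fails at once if the lid is forced up by 8 mm or more while a clip is still on it (z of lid_grip in the frame of tub above 0.114 m and value of joint any of clip_a, clip_b below 1 rad).
It fails at once if the lid is dropped (falls free at over 0.6 m/s, about 20 mm) (contact force between the fingers and lid below 0.01 N and linear speed of lid above 0.6 m/s).
It fails at once if the bone is dropped (falls free at over 0.6 m/s, about 20 mm) (contact force between the fingers and bone below 0.01 N and linear speed of bone above 0.6 m/s).
It fails at once if the urchin is moved by more than 25 mm (distance of urchin_centre from where it was at the start of the episode above 0.025 m).
It fails at once if a bystander is moved by more than 20 mm, or the jar is tipped (distance of any of loupe, forceps, jar, stone, scissors, petri, eraser from where it was at the start of the episode above 0.02 m or angle between jar's own z axis and vertical above 0.4 rad).
It also fails if it takes over 67 s, if anything falls off the work surface, if the arm or the gripper's body presses on something with over 40 N, if the wrist force passes 120 N, or if a joint passes its speed limit or range.

## Working session

There is one attempt and no reset: what is moved stays moved. The work goes in short steps, Python scripts to look and compute and a tool call to move; the robot and the scene stay as the last step left them, time stands still between calls to the robot, and variables do not carry over. Pictures are saved under pics/ and viewed, and the job is handed in when it is done.

Besides the shell and the picture viewer there is one more tool, called after ">>>" as a command line: name --argument value ..., lists and objects as JSON in quotes. apply_moves: Moves the arm, as the interface text tells. Its arguments: {"type":"object","properties":{"series":{"type":"array"},"fingers":{"type":"number"},"force":{"type":"number"}},"required":["series"]}

```bash
mkdir -p pics; ls
cat > h.py <<'E'
import numpy as np, cv2
from rig import robot, cams
def snap(n,f):
    im=cams.camera(n); cv2.imwrite(f'pics/{f}.png',cv2.cvtColor(im,cv2.COLOR_RGB2BGR)); return im
def proj(n,P):
    c=cams.get_calibration(n); K=np.array(c['mtx']);V=np.array(c['view'])
    P=np.atleast_2d(P); p=(V[:3,:3]@P.T).T+V[:3,3]; p=p*[1,-1,-1]
    q=(K@p.T).T; return q[:,:2]/q[:,2:]
def back(n,uv,z):
    c=cams.get_calibration(n); K=np.array(c['mtx']);V=np.array(c['view'])
    uv=np.atleast_2d(uv).astype(float); d=np.c_[uv,np.ones(len(uv))]@np.linalg.inv(K).T*[1,-1,-1]
    R=V[:3,:3]; o=-R.T@V[:3,3]; d=d@R
    return o+d*((z-o[2])/d[:,2])[:,None]
def crop(im,x0,y0,x1,y1,s,f):
    c=cv2.resize(im[y0:y1,x0:x1],None,fx=s,fy=s,interpolation=cv2.INTER_CUBIC); cv2.imwrite(f'pics/{f}.png',cv2.cvtColor(c,cv2.COLOR_RGB2BGR))
E
python3 - <<'E'
from h import *
for n in('top','side'):
    snap(n,n+'0'); c=cams.get_calibration(n); print({k:(np.round(v,3).tolist() if not isinstance(v,str) else v) for k,v in c.items()})
print(robot.state())
E
```

```text
pics
{'mtx': [[487.324, 0.0, 327.983], [0.0, 487.324, 204.64], [0.0, 0.0, 1.0]], 'view': [[0.012, -1.0, -0.013, 0.074], [0.989, 0.01, 0.145, -0.469], [-0.145, -0.014, 0.989, -1.463], [0.0, 0.0, 0.0, 1.0]]}
{'mtx': [[364.377, 0.0, 319.042], [0.0, 364.377, 200.979], [0.0, 0.0, 1.0]], 'view': [[0.93, -0.368, 0.007, -0.424], [0.266, 0.686, 0.677, -0.236], [-0.254, -0.628, 0.736, -0.849], [0.0, 0.0, 0.0, 1.0]]}
{'time_s': 0.1, 'q': array([ 1.37282669,  0.68994362, -0.1945146 ,  1.56625799,  0.15730104,
        0.90252308, -0.21512142]), 'qd': array([-0.00070322, -0.00236116, -0.00149699, -0.00162591,  0.00082   ,
       -0.00043325,  0.0007427 ]), 'joint_efforts': array([-3.36887701e-03, -5.40598011e+01, -1.27123408e+00, -1.58986008e+01,
        9.43677529e-03,  4.38269504e-03, -2.69435401e-05]), 'position': array([ 0.14341317, -0.6078321 ,  0.30313207]), 'eef_rot': array([ 9.93289395e-01,  1.15652154e-01, -1.65399525e-04, -8.54562218e-04]), 'wrist_force': array([ 0.4712166 , -0.62394931,  0.21093665]), 'torque': array([-0.05551903,  0.0432625 , -0.03983192]), 'opening': 0.9964442665721422}
```

View pics/top0.png

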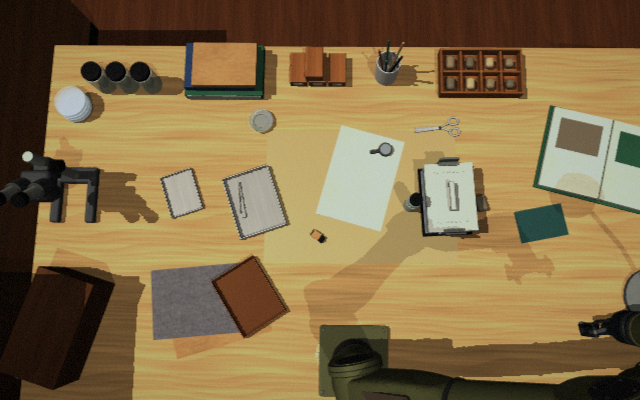

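View pics/side0.png

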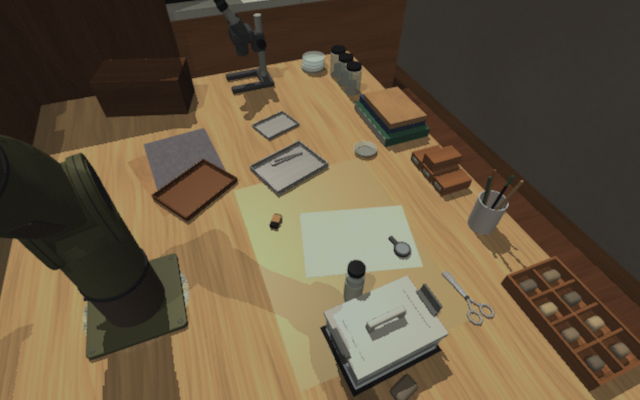

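Candidates like the tray in the top view: brown (250,297), excluded; small steel (182,193); larger steel (256,202) with the forceps in it, which is the one meant. I'll enlarge the regions to confirm.

Run:
```python
from h import *
im=cv2.cvtColor(cv2.imread('pics/top0.png'),cv2.COLOR_BGR2RGB)
crop(im,395,145,495,245,6,'c_tub'); crop(im,150,150,300,250,5,'c_tray'); crop(im,305,115,415,240,5,'c_sheet')
s=cv2.cvtColor(cv2.imread('pics/side0.png'),cv2.COLOR_BGR2RGB)
crop(s,310,250,460,400,4,'c_tubs')
```

```text
(no output)
```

View pics/c_tub.png

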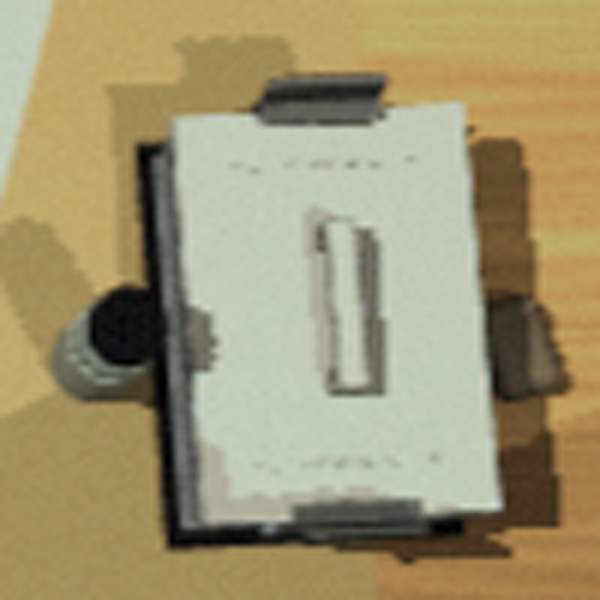

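View pics/c_tray.png

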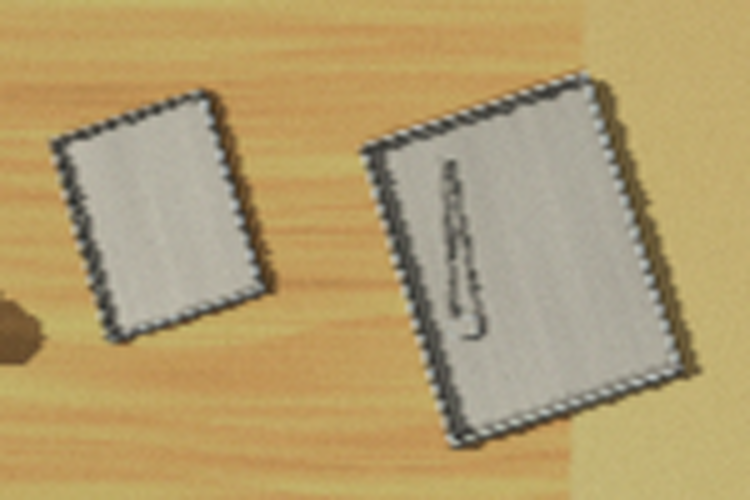

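View pics/c_sheet.png

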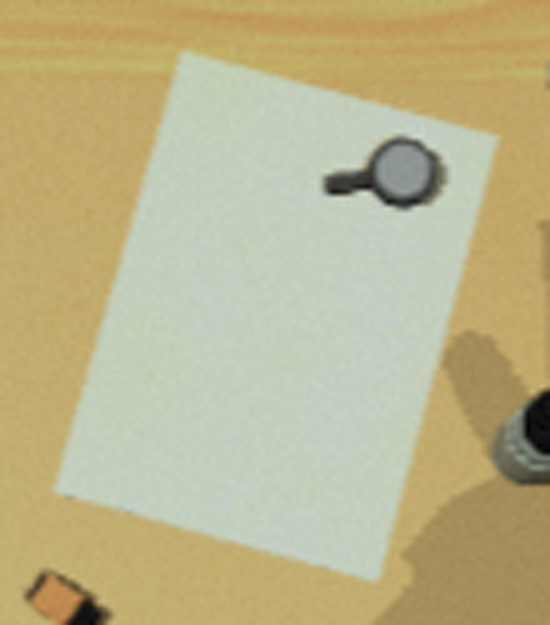

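View pics/c_tubs.png

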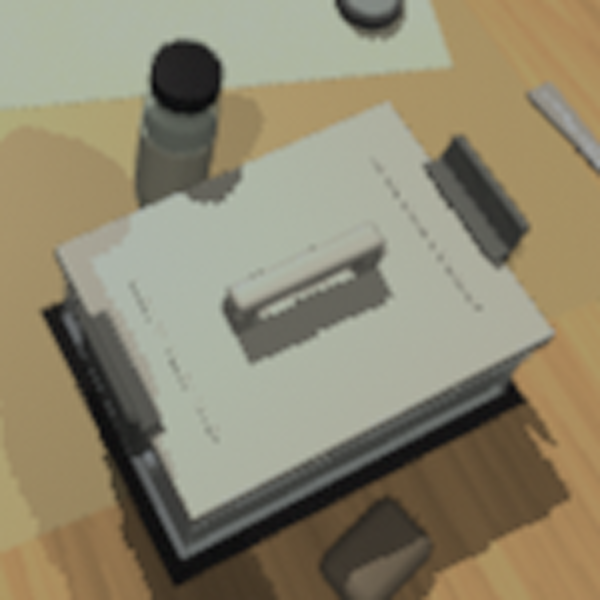

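Run:
```python
from h import *
from scipy.optimize import least_squares
def fit(obs,L,W,z,name):
    # obs: {cam: (pixels in order: +x+y, +x-y, -x-y, -x+y)}
    loc=np.array([[L,W],[L,-W],[-L,-W],[-L,W]])/2
    def pts(p):
        c,s=np.cos(p[2]),np.sin(p[2]); return np.c_[loc@np.array([[c,s],[-s,c]])+p[:2],np.full(4,z)]
    def r(p): return np.concatenate([(proj(n,pts(p))-uv).ravel() for n,uv in obs.items()])
    n0=list(obs)[0]; p0=np.r_[back(n0,obs[n0],z).mean(0)[:2],0]
    s=least_squares(r,p0); B=back(n0,obs[n0],z)
    print(name,s.x.round(4),np.degrees(s.x[2]).round(1),'res',np.abs(s.fun).max().round(1),'sizes',np.linalg.norm(B-np.roll(B,-1,0),axis=1).round(3))
T=lambda a,k,x,y:np.array(a)/k+[x,y]
tt=T([(172,117),(465,104),(500,510),(192,525)],6,395,145)
ts=T([(388,103),(552,335),(195,518),(55,250)],4,310,250)
fit({'top':tt},.205,.145,.084,'lid top'); fit({'side':ts},.205,.145,.084,'lid side'); fit({'top':tt,'side':ts},.205,.145,.084,'lid both')
fit({'top':T([(180,50),(498,135),(378,580),(55,492)],5,305,115)},.297,.210,0,'sheet')
fit({'top':T([(363,150),(588,77),(690,372),(455,445)],5,150,150)},.2,.15,.018,'tray')
print('jar top',back('top',T([(125,325)],6,395,145),.135), back('side',T([(187,68)],4,310,250),.135))
print('handle top',back('top',T([(350,305)],6,395,145),.112), 'side',back('side',T([(306,262)],4,310,250),.112))
print('clip far',back('top',T([(262,82),(385,80)],6,395,145),.11),'near',back('top',T([(295,505),(420,505)],6,395,145),.11))
print('loupe',back('top',T([(403,172),(330,185)],5,305,115),.01))
```

```text
lid top [ 0.4872 -0.2842  0.0471] 2.7 res 1.1 sizes [0.146 0.204 0.151 0.204]
lid side [ 0.4861 -0.2838  0.0617] 3.5 res 1.0 sizes [0.143 0.201 0.143 0.204]
lid both [ 0.4865 -0.2839  0.0571] 3.3 res 1.4 sizes [0.146 0.204 0.151 0.204]
sheet [ 0.5616 -0.0224 -0.2608] -14.9 res 0.2 sizes [0.211 0.297 0.209 0.298]
tray [0.4764 0.3078 0.3381] 19.4 res 1.0 sizes [0.148 0.198 0.151 0.196]
jar top [[ 0.47146353 -0.17342023  0.135     ]] [[ 0.47149919 -0.17324113  0.135     ]]
handle top [[ 0.4860675  -0.28627658  0.112     ]] side [[ 0.48595821 -0.28198479  0.112     ]]
clip far [[ 0.5970342  -0.24643396  0.11      ]
 [ 0.59858968 -0.30668752  0.11      ]] near [[ 0.38862478 -0.25797246  0.11      ]
 [ 0.38928479 -0.31788064  0.11      ]]
loupe [[ 0.65023557 -0.10088444  0.01      ]
 [ 0.64135538 -0.05463061  0.01      ]]
```

Crops confirm: the large steel tray with the forceps on its left side is the one meant, the clips are at the lid's upper and lower edges, and the loupe is at the sheet's upper end. Fits agree with the given sizes: tub (0.4865, -0.284), yaw about 3.2°. I'll close the fingers and go above the lid, inboard of the near clip.

>>> apply_moves --series '[{"delta_pos":[26,31.9,0],"dr":[0,0,-10]},{"delta_pos":[26,31.9,0],"dr":[0,0,-10]},{"delta_pos":[26,31.9,0],"dr":[0,0,-10]},{"delta_pos":[26,31.9,0],"dr":[0,0,-10]},{"delta_pos":[26,31.9,0],"dr":[0,0,-10]},{"delta_pos":[26,31.9,0],"dr":[0,0,-10]},{"delta_pos":[26,31.9,0],"dr":[0,0,-10]},{"delta_pos":[26,31.9,0],"dr":[0,0,-10]},{"delta_pos":[26,31.9,0],"dr":[0,0,-10]},{"delta_pos":[26,31.9,0],"dr":[0,0,-10]},{"delta_pos":[26,31.9,-4],"dr":[0,0,-10]},{"delta_pos":[26,31.9,-9],"dr":[0,0,-10]}]' --fingers 0

```text
time_s: 1.1
position: [0.4074, -0.287, 0.2225]
eef_rot: [0.999, 0.032, 0.004, 0.001]
wrist_force: [0.5, -2.0, -1.0]
opening: -0.001
```

Run:
```python
from h import *
s=snap('side','s1');crop(s,290,230,460,400,4,'s1c')
st=robot.state();print(st['position'],st['eef_rot'])
p=st['position']
for d in(.06,.073):
  u=proj('side',[p+[0,0,-d]]); print(d,u,(u-[290,230])*4)
```

```text
[ 0.40189113 -0.28548403  0.21301627] [ 0.99950568  0.03072963 -0.00483589 -0.00454885]
0.06 [[349.68867296 323.18767703]] [[238.75469183 372.75070813]]
0.073 [[349.20074715 326.23374311]] [[236.8029886  384.93497244]]
```

View pics/s1c.png

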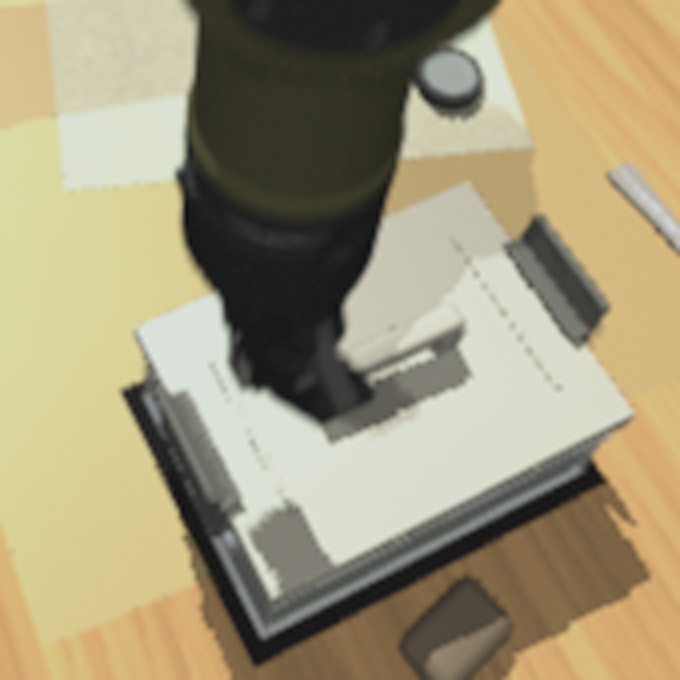

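Run:
```python
from h import *
for z in(.14,.15,.16,.21): print(z,back('side',np.array([(330,415),(245,375),(350,370)])/4+[290,230],z).round(3).tolist())
s=snap('side','s2');crop(s,290,230,460,400,4,'s2c')
s=snap('top','t2');crop(s,395,145,495,245,6,'t2c')
st=robot.state();print(st['position'],st['eef_rot'],st['opening'])
```

```text
0.14 [[0.435, -0.314, 0.14], [0.407, -0.283, 0.14], [0.454, -0.298, 0.14]]
0.15 [[0.432, -0.317, 0.15], [0.405, -0.286, 0.15], [0.45, -0.302, 0.15]]
0.16 [[0.429, -0.32, 0.16], [0.402, -0.29, 0.16], [0.447, -0.305, 0.16]]
0.21 [[0.414, -0.337, 0.21], [0.389, -0.309, 0.21], [0.431, -0.323, 0.21]]
[ 0.40165474 -0.28767999  0.21917523] [ 0.99957079  0.02890755 -0.00369582 -0.00298914] 0.0031606681694372834
```

View pics/s2c.png

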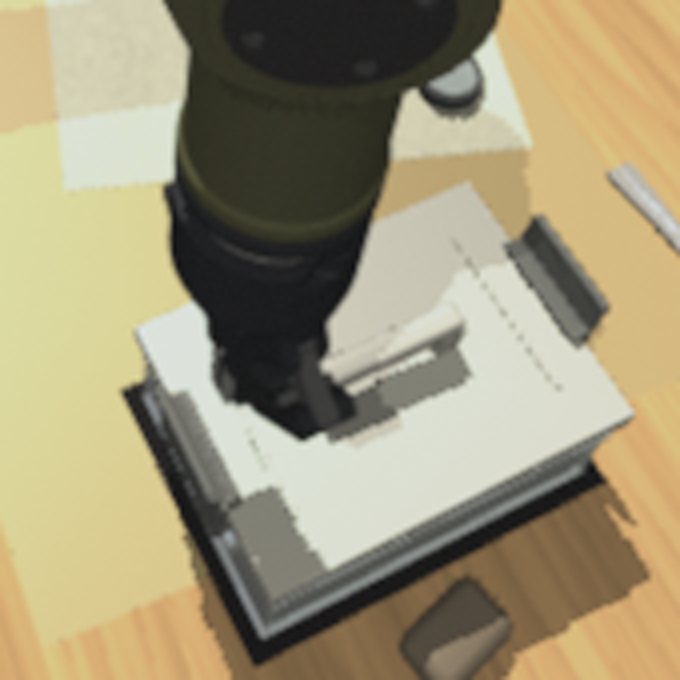

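View pics/t2c.png

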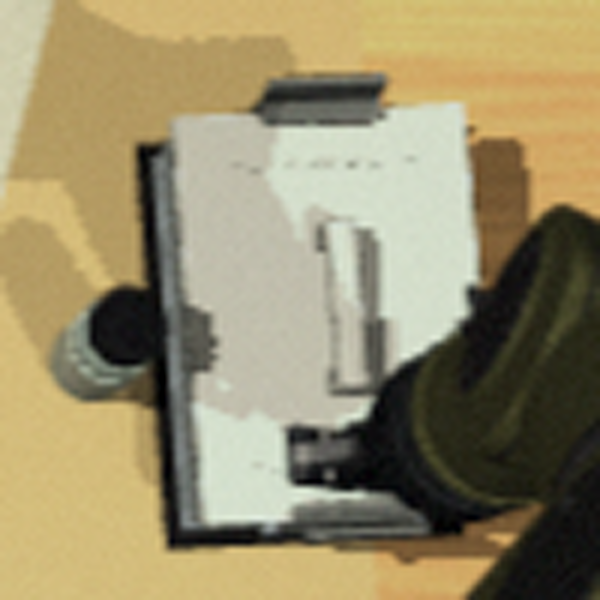

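Run:
```python
from h import *
st=robot.state();p=st['position'];print(p)
for d in (0,.06,.073):
  print(d,(proj('top',[p+[0,0,-d]])-[395,145])*6,(proj('side',[p+[0,0,-d]])-[290,230])*4)
print(back('top',np.array([(290,430),(295,482)])/6+[395,145],.146), back('side',np.array([(305,438),(352,410)])/4+[290,230],.15))
```

```text
[ 0.40165474 -0.28767999  0.21917523]
0 [[416.17171579 453.17817967]] [[251.35664302 309.57715849]]
0.06 [[382.09008611 467.70944643]] [[241.28344969 371.416066  ]]
0.073 [[375.09444233 470.69215491]] [[239.27770136 383.72927011]]
[[ 0.42048537 -0.2483315   0.146     ]
 [ 0.39593308 -0.2501313   0.146     ]] [[ 0.41728051 -0.32216862  0.15      ]
 [ 0.44251866 -0.31854357  0.15      ]]
```

The gripper closed hangs as calibrated (tip predicted at crop (239,384), inside the dark finger blob). Lowering to just above the claw.

>>> apply_moves --series '[{"delta_pos":[0.2,-0.1,-3],"dr":[0,0,0]},{"delta_pos":[0.2,-0.1,-5.2],"dr":[0,0,0]},{"delta_pos":[0.2,-0.1,-5.2],"dr":[0,0,0]},{"delta_pos":[0.2,-0.1,-5.2],"dr":[0,0,0]},{"delta_pos":[0.2,-0.1,-5.2],"dr":[0,0,0]}]' --fingers 0

```text
time_s: 1.67
position: [0.4044, -0.2897, 0.1696]
eef_rot: [1.0, 0.028, -0.002, -0.002]
wrist_force: [-1.7, 0.0, -0.0]
opening: -0.0
```

Run:
```python
from h import *
s=snap('side','s3');crop(s,310,270,410,370,6,'s3c')
st=robot.state();print(st['position'],st['eef_rot'],st['wrist_force'])
```

```text
[ 0.40448948 -0.28967509  0.16957121] [ 0.99959074  0.02847962 -0.00200271 -0.00180567] [ 0.12209337 -0.08168583 -0.23512132]
```

View pics/s3c.png

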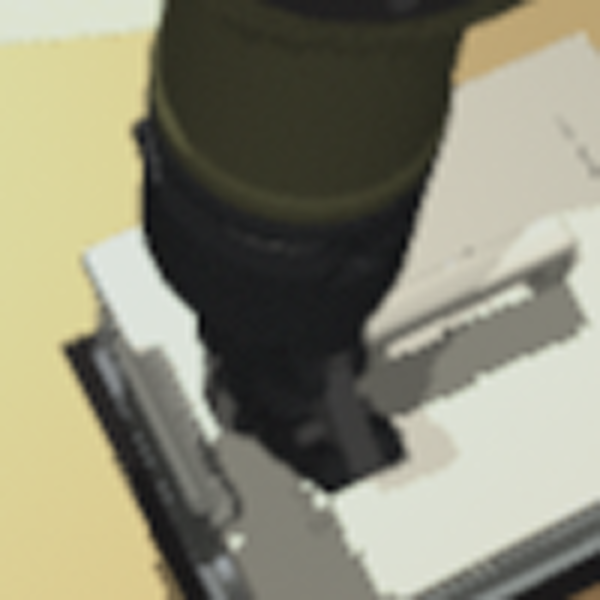

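>>> apply_moves --series '[{"delta_pos":[-0.7,0,-0.2],"dr":[0,0,0]},{"delta_pos":[-1.4,-0.1,-0.2],"dr":[0,0,0]},{"delta_pos":[-2.1,-0.1,-0.2],"dr":[0,0,0]},{"delta_pos":[-2.8,-0.2,-0.2],"dr":[0,0,0]},{"delta_pos":[-3.5,-0.2,-0.2],"dr":[0,0,0]},{"delta_pos":[-4.2,-0.2,-0.2],"dr":[0,0,0]},{"delta_pos":[-4.8,-0.3,-0.1],"dr":[0,0,0]},{"delta_pos":[-4.8,-0.3,-0.1],"dr":[0,0,0]}]'

```text
time_s: 2.38
position: [0.353, -0.2926, 0.1685]
eef_rot: [1.0, 0.027, -0.005, -0.003]
wrist_force: [-0.1, 0.7, 0.7]
opening: -0.005
```

Run:
```python
from h import *
s=snap('side','s4');crop(s,290,230,460,400,4,'s4c')
st=robot.state();print(st['position'],st['eef_rot'],st['wrist_force'])
```

```text
[ 0.35423237 -0.29267008  0.16842214] [ 0.99961087  0.02754099 -0.00374674 -0.0023573 ] [0.48947808 0.67683414 0.13559067]
```

View pics/s4c.png

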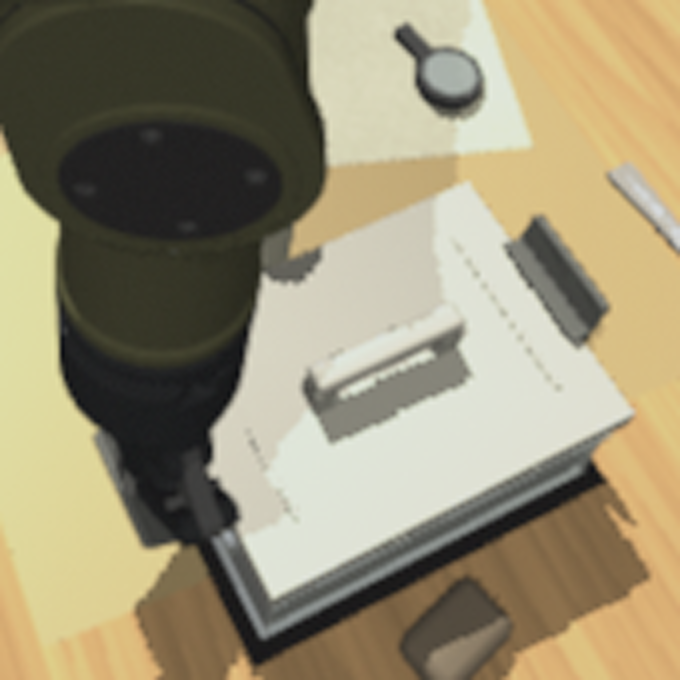

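The near clip has been pushed outwards (grey flap at crop (125,500)). Rising, crossing over the handle to the far clip.

>>> apply_moves --series '[{"delta_pos":[0,0,4],"dr":[0,0,0]},{"delta_pos":[0,0,6],"dr":[0,0,0]},{"delta_pos":[4,0.2,6],"dr":[0,0,0]},{"delta_pos":[8,0.4,6],"dr":[0,0,0]},{"delta_pos":[12,0.7,6],"dr":[0,0,0]},{"delta_pos":[16,1,6],"dr":[0,0,0]},{"delta_pos":[19,1.2,6],"dr":[0,0,0]},{"delta_pos":[21,1.3,6],"dr":[0,0,0]},{"delta_pos":[21.5,1.3,6],"dr":[0,0,0]},{"delta_pos":[21.5,1.3,6],"dr":[0,0,0]}]'

```text
time_s: 3.27
position: [0.57, -0.2789, 0.2278]
eef_rot: [1.0, 0.028, -0.004, -0.003]
wrist_force: [-1.1, -1.2, 0.9]
opening: 0.002
```

Run:
```python
from h import *
s=snap('side','s5');crop(s,290,230,460,400,4,'s5c')
st=robot.state();print(st['position'],st['eef_rot'],st['wrist_force'])
```

```text
[ 0.5681702  -0.27958842  0.2277323 ] [ 0.99960367  0.02758082 -0.00502044 -0.00256668] [-1.37431858 -0.36820361 -0.46213859]
```

View pics/s5c.png

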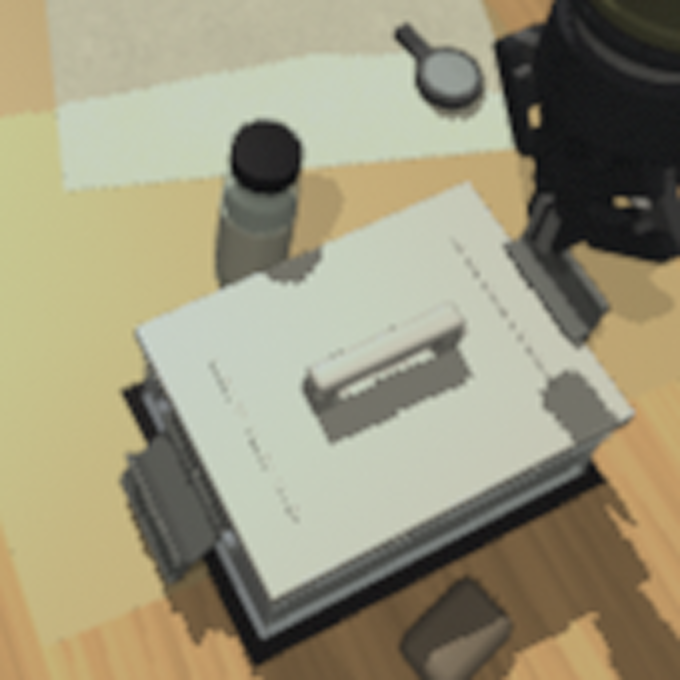

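The near clip hangs open at crop (170,500). Lowering at the far end and pushing that clip.

>>> apply_moves --series '[{"delta_pos":[0,0,-3],"dr":[0,0,0]},{"delta_pos":[0,0,-5.5],"dr":[0,0,0]},{"delta_pos":[0,0,-6.1],"dr":[0,0,0]},{"delta_pos":[0,0,-6.1],"dr":[0,0,0]},{"delta_pos":[0.7,0,-6.1],"dr":[0,0,0]},{"delta_pos":[1.4,0.1,-6.1],"dr":[0,0,0]},{"delta_pos":[2.1,0.1,-6.1],"dr":[0,0,0]},{"delta_pos":[2.8,0.2,-6.1],"dr":[0,0,0]},{"delta_pos":[3.5,0.2,-6.1],"dr":[0,0,0]},{"delta_pos":[4.2,0.3,-6.1],"dr":[0,0,0]},{"delta_pos":[4.9,0.3,-6.0],"dr":[0,0,0]},{"delta_pos":[4.9,0.3,-6.0],"dr":[0,0,0]}]'

```text
time_s: 4.32
position: [0.6209, -0.2756, 0.1687]
eef_rot: [1.0, 0.029, -0.002, -0.002]
wrist_force: [0.5, -0.1, 0.5]
opening: -0.002
```

Run:
```python
from h import *
s=snap('side','s6');crop(s,290,230,460,400,4,'s6c')
st=robot.state();print(st['position'],st['eef_rot'],st['wrist_force'])
```

```text
[ 0.61964518 -0.27585223  0.16849983] [ 0.99959089  0.02835716 -0.00283492 -0.00242543] [ 0.2704872   0.28848429 -0.55514786]
```

View pics/s6c.png

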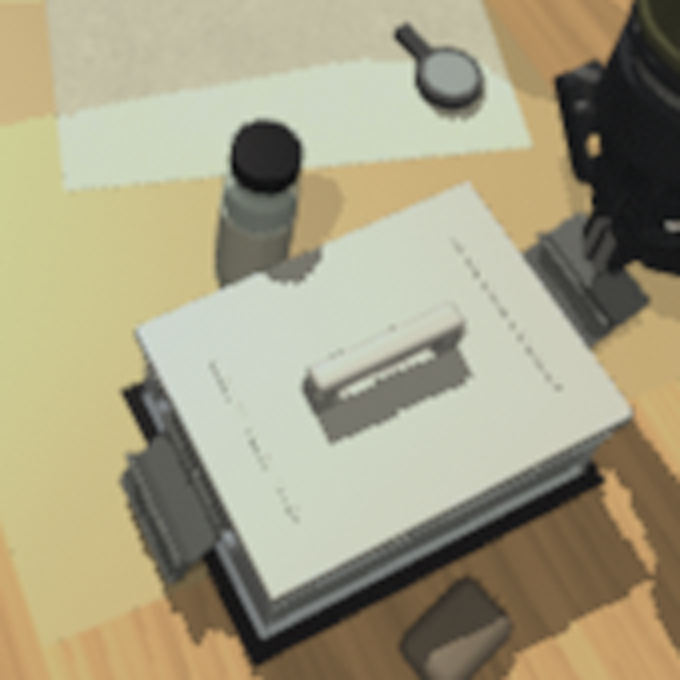

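Both clips hang open (crop (170,500) and (590,280)), and the lid hasn't moved. Next is above the handle.

>>> apply_moves --series '[{"delta_pos":[0,0,4],"dr":[0,0,0]},{"delta_pos":[0,0,6],"dr":[0,0,0]},{"delta_pos":[-4,-0.2,6],"dr":[0,0,0]},{"delta_pos":[-8,-0.4,6],"dr":[0,0,0]},{"delta_pos":[-11,-0.7,6],"dr":[0,0,0]},{"delta_pos":[-13,-0.8,6],"dr":[0,0,0]},{"delta_pos":[-13.3,-0.8,6],"dr":[0,0,0]},{"delta_pos":[-13.3,-0.8,6],"dr":[0,0,0]},{"delta_pos":[-13.3,-0.8,6],"dr":[0,0,0]}]' --fingers 65 --force 60

```text
time_s: 5.12
position: [0.4883, -0.2837, 0.229]
eef_rot: [1.0, 0.029, -0.001, -0.002]
wrist_force: [0.2, 0.4, -0.7]
opening: 0.65
```

Run:
```python
from h import *
s=snap('side','s7');crop(s,290,230,460,400,4,'s7c')
s=snap('top','t7');crop(s,395,145,495,245,6,'t7c')
st=robot.state();print(st['position'],st['eef_rot'],st['opening'])
```

```text
[ 0.48865594 -0.28339843  0.2286583 ] [ 0.99957149  0.02913452 -0.00156452 -0.0023607 ] 0.6533594391189906
```

View pics/s7c.png

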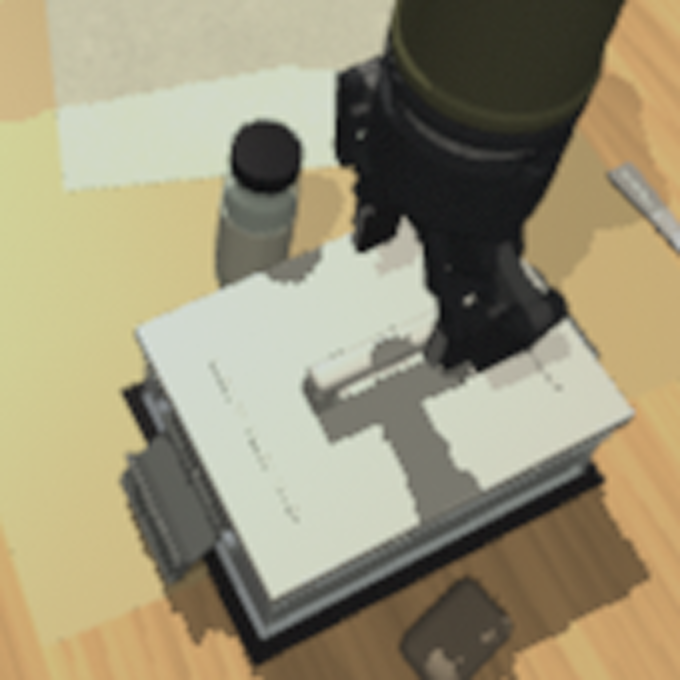

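View pics/t7c.png

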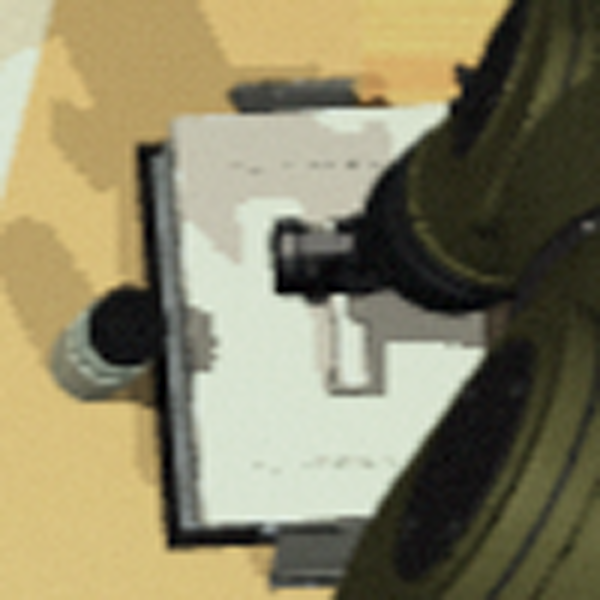

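The fingers straddle the bar in y. Lowering, then closing.

>>> apply_moves --series '[{"delta_pos":[-0.2,0,-3.5],"dr":[0,0,0]},{"delta_pos":[-0.2,0,-5.8],"dr":[0,0,0]},{"delta_pos":[-0.2,0,-6.7],"dr":[0,0,0]},{"delta_pos":[-0.2,0,-6.7],"dr":[0,0,0]},{"delta_pos":[-0.2,0,-6.7],"dr":[0,0,0]}]'

```text
time_s: 5.63
position: [0.4875, -0.2833, 0.1617]
eef_rot: [1.0, 0.029, -0.001, -0.002]
wrist_force: [1.0, -0.1, 0.2]
opening: 0.652
```

>>> apply_moves --series '[{"delta_pos":[0,0,0],"dr":[0,0,0]},{"delta_pos":[0,0,0],"dr":[0,0,0]},{"delta_pos":[0,0,0],"dr":[0,0,0]},{"delta_pos":[0,0,0],"dr":[0,0,0]},{"delta_pos":[0,0,0],"dr":[0,0,0]},{"delta_pos":[0,0,0],"dr":[0,0,0]}]' --fingers 0 --force 60

```text
time_s: 6.13
position: [0.4882, -0.2835, 0.1629]
eef_rot: [1.0, 0.029, -0.0, -0.002]
wrist_force: [-0.1, 1.0, 5.9]
opening: 0.149
```

Gripped at opening 0.149 (about 13 mm, which fits the 14 mm bar). Lifting straight up.

>>> apply_moves --series '[{"delta_pos":[0,0,0.5],"dr":[0,0,0]},{"delta_pos":[0,0,1.2],"dr":[0,0,0]},{"delta_pos":[0,0,2.2],"dr":[0,0,0]},{"delta_pos":[0,0,3.5],"dr":[0,0,0]},{"delta_pos":[0,0,5],"dr":[0,0,0]},{"delta_pos":[0,0,6.5],"dr":[0,0,0]},{"delta_pos":[0,0,8],"dr":[0,0,0]},{"delta_pos":[0,0,9.5],"dr":[0,0,0]},{"delta_pos":[0,0,10.7],"dr":[0,0,0]},{"delta_pos":[0,0,11],"dr":[0,0,0]},{"delta_pos":[0,0,11],"dr":[0,0,0]}]'

```text
time_s: 7.05
position: [0.4885, -0.2838, 0.2743]
eef_rot: [1.0, 0.029, 0.001, -0.001]
wrist_force: [-0.5, 0.5, -2.5]
opening: 0.15
```

Run:
```python
from h import *
s=snap('side','s8');cv2.imwrite('pics/s8.png',cv2.cvtColor(s,cv2.COLOR_RGB2BGR))
st=robot.state();print(st['position'],st['eef_rot'],st['wrist_force'],st['opening'])
```

```text
[ 0.48805348 -0.28351988  0.2733092 ] [ 9.99565810e-01  2.94141978e-02 -1.03267983e-04 -1.72803704e-03] [ 0.13234332 -0.55202144 -1.89401376] 0.1503534655611521
```

View pics/s8.png

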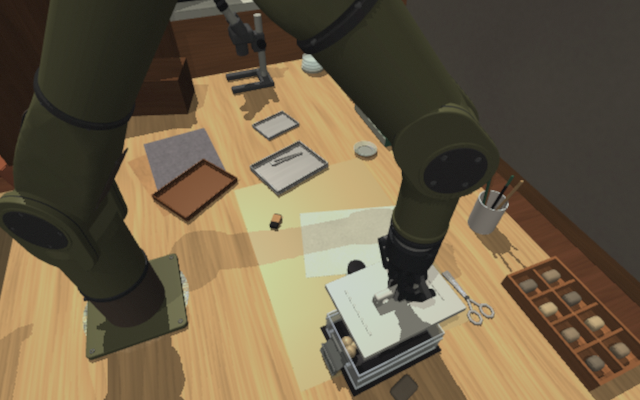

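The lid is up and clear, and level; the wrist reads 1.9 N, which fits its mass. Carrying it over to the sheet, turned to the sheet's yaw.

>>> apply_moves --series '[{"delta_pos":[0.2,1.5,0],"dr":[0,0,0]},{"delta_pos":[0.5,4,0],"dr":[0,0,-1]},{"delta_pos":[0.8,7,0],"dr":[0,0,-3]},{"delta_pos":[1.1,10,0],"dr":[0,0,-5]},{"delta_pos":[1.4,13,0],"dr":[0,0,-8]},{"delta_pos":[1.8,16,0],"dr":[0,0,-10]},{"delta_pos":[2.1,19,0],"dr":[0,0,-13]},{"delta_pos":[2.4,22,0],"dr":[0,0,-15]},{"delta_pos":[2.7,25,0],"dr":[0,0,-17]},{"delta_pos":[2.9,26.5,0],"dr":[0,0,-18]},{"delta_pos":[3,27.3,0],"dr":[0,0,-18]},{"delta_pos":[3,27.3,0],"dr":[0,0,-18]}]'

```text
time_s: 8.1
position: [0.5179, -0.0084, 0.2726]
eef_rot: [0.992, -0.125, -0.001, -0.002]
wrist_force: [-0.2, 0.8, -1.1]
opening: 0.152
```

Run:
```python
from h import *
s=snap('side','s9');s=snap('top','t9')
st=robot.state();print(st['position'],st['eef_rot'],st['wrist_force'],st['opening'])
```

```text
[ 0.51764916 -0.01188562  0.27288734] [ 9.91814844e-01 -1.27680064e-01 -3.32714861e-04 -1.00306015e-03] [-0.03805325 -0.85441457 -1.97739703] 0.15294454330680565
```

View pics/s9.png

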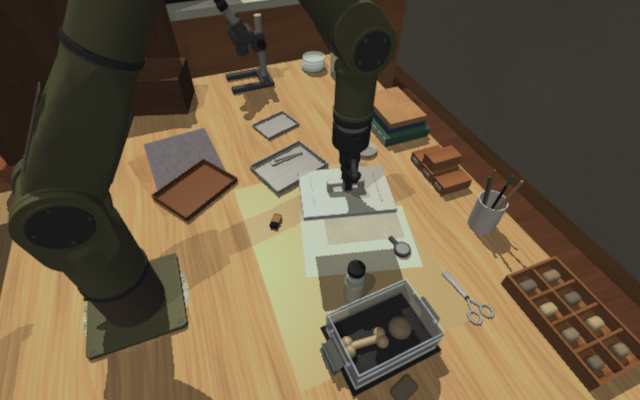

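View pics/t9.png

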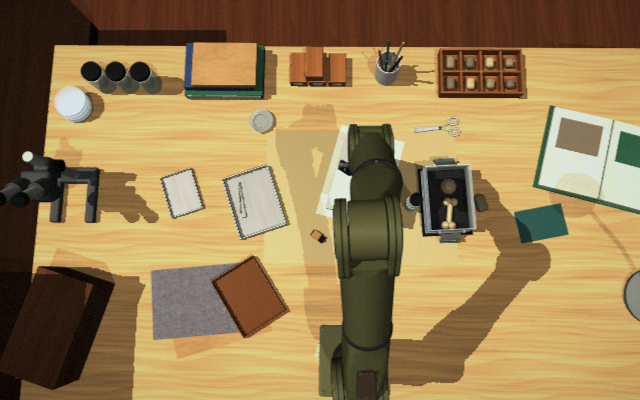

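Tub open: bone at (449,213) top view, urchin at (449,186). The lid is over the sheet and clear of the loupe. Lowering it.

>>> apply_moves --series '[{"delta_pos":[0,0,-1.5],"dr":[0,0,0]},{"delta_pos":[0,0,-4],"dr":[0,0,0]},{"delta_pos":[0,0,-7],"dr":[0,0,0]},{"delta_pos":[0,0,-10],"dr":[0,0,0]},{"delta_pos":[0,0,-12.5],"dr":[0,0,0]},{"delta_pos":[0,0,-14.5],"dr":[0,0,0]},{"delta_pos":[0,0,-16],"dr":[0,0,0]},{"delta_pos":[0,0,-17],"dr":[0,0,0]},{"delta_pos":[0,0,-17.4],"dr":[0,0,0]},{"delta_pos":[0,0,-17.7],"dr":[0,0,0]},{"delta_pos":[0,0,-17.7],"dr":[0,0,0]}]'

```text
time_s: 9.12
position: [0.5178, -0.0126, 0.096]
eef_rot: [0.992, -0.128, -0.0, -0.001]
wrist_force: [0.3, 0.0, -1.5]
opening: 0.146
```

Run:
```python
from h import *
s=snap('side','s10');crop(s,270,140,430,290,5,'s10c')
st=robot.state();print(st['position'],st['eef_rot'],st['wrist_force'],st['opening'])
```

```text
[ 0.51800938 -0.01240148  0.09641515] [ 9.91773421e-01 -1.28002108e-01  1.76281760e-04 -9.54052294e-04] [ 0.56590691  0.14041318 -1.70578969] 0.14936658835445746
```

View pics/s10c.png

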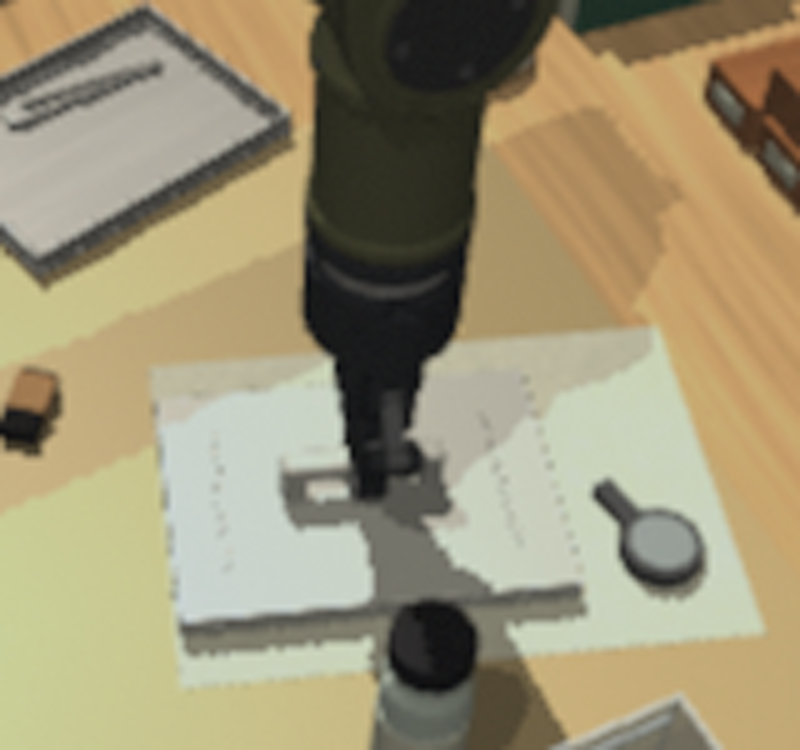

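The lid is about 5 mm up, well placed and clear of the loupe. I'll lower it slowly until there's contact.

>>> apply_moves --series '[{"delta_pos":[0,0,-0.2],"dr":[0,0,0]},{"delta_pos":[0,0,-0.4],"dr":[0,0,0]},{"delta_pos":[0,0,-0.5],"dr":[0,0,0]},{"delta_pos":[0,0,-0.5],"dr":[0,0,0]},{"delta_pos":[0,0,-0.5],"dr":[0,0,0]}]'

```text
time_s: 9.58
position: [0.5181, -0.0123, 0.0915]
eef_rot: [0.992, -0.128, 0.0, -0.001]
wrist_force: [-0.2, 0.7, -2.4]
opening: 0.153
```

>>> apply_moves --series '[{"delta_pos":[0,0,-0.1],"dr":[0,0,0]},{"delta_pos":[0,0,-0.2],"dr":[0,0,0]},{"delta_pos":[0,0,-0.2],"dr":[0,0,0]}]'

```text
time_s: 9.83
position: [0.5181, -0.0123, 0.0909]
eef_rot: [0.992, -0.128, 0.001, -0.001]
wrist_force: [-1.9, 0.5, 11.9]
opening: 0.147
```

Contact with the paper (wrist z went from -2 to +12 N). Opening.

>>> apply_moves --series '[{"delta_pos":[0,0,0.1],"dr":[0,0,0]},{"delta_pos":[0,0,0.1],"dr":[0,0,0]},{"delta_pos":[0,0,0.1],"dr":[0,0,0]},{"delta_pos":[0,0,0.1],"dr":[0,0,0]},{"delta_pos":[0,0,0.1],"dr":[0,0,0]}]' --fingers 50

```text
time_s: 10.25
position: [0.5181, -0.0123, 0.0917]
eef_rot: [0.992, -0.128, 0.001, -0.001]
wrist_force: [0.5, 1.3, 0.4]
opening: 0.5
```

>>> apply_moves --series '[{"delta_pos":[0,0,2],"dr":[0,0,0]},{"delta_pos":[0,0,5],"dr":[0,0,0]},{"delta_pos":[0,0,9],"dr":[0,0,0]},{"delta_pos":[0,0,13],"dr":[0,0,0]},{"delta_pos":[0,0,17],"dr":[0,0,0]},{"delta_pos":[0,0,17],"dr":[0,0,0]}]'

```text
time_s: 10.75
position: [0.5214, -0.0126, 0.2683]
eef_rot: [0.992, -0.128, 0.007, -0.002]
wrist_force: [0.6, 0.0, 1.2]
opening: 0.498
```

Run:
```python
from h import *
s=snap('side','s11');crop(s,310,200,450,390,4,'s11c')
s=snap('top','t11');crop(s,395,145,495,245,6,'t11c')
st=robot.state();print(st['position'],st['eef_rot'],st['wrist_force'],st['opening'])
```

```text
[ 0.51882296 -0.01230109  0.26326777] [ 0.99177784 -0.12794073  0.00245359 -0.00136436] [-0.7603886  -0.25856743 -0.26892916] 0.49742707530885294
```

View pics/s11.png

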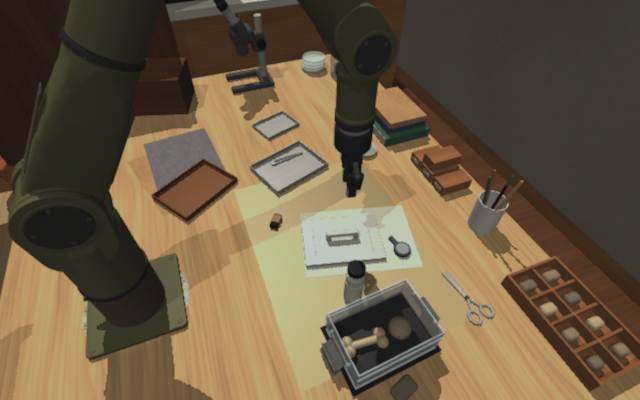

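View pics/s11c.png

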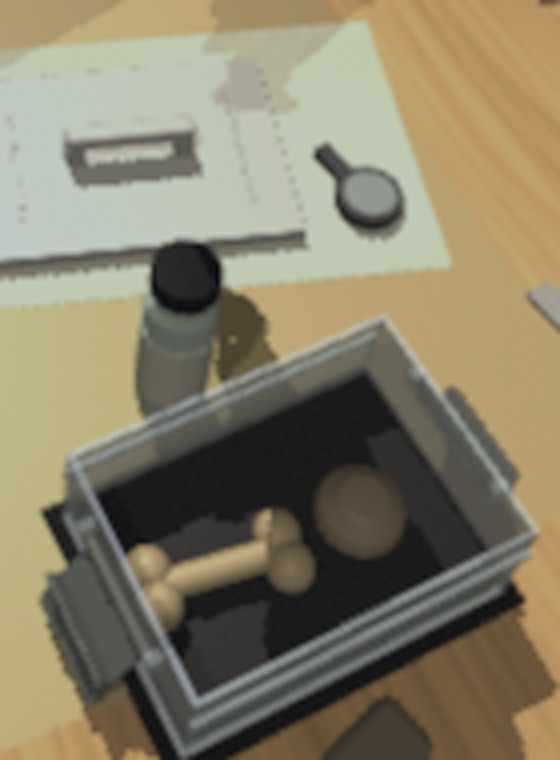

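View pics/t11c.png

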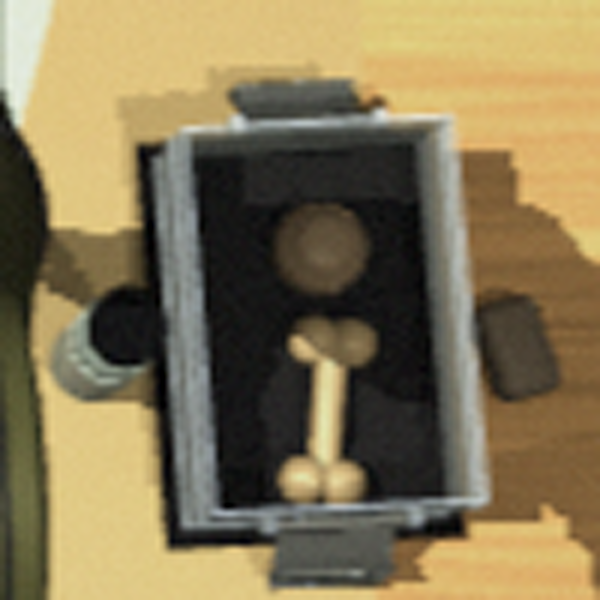

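The lid lies flat on the sheet, clear of the loupe, and both clips hang open. Bone shaft in top crop: from (330,355) to (325,465).

Run:
```python
from h import *
T=lambda a,k,x,y:np.array(a)/k+[x,y]
a=back('top',T([(333,341),(322,480)],6,395,145),.036); b=back('side',T([(284,553),(157,588)],4,310,200),.036)
for q in(a,b):
  d=q[0]-q[1]; print(q.round(4).tolist(),q.mean(0).round(4),np.linalg.norm(d),np.degrees(np.arctan2(d[1],d[0])))
sh=back('top',T([(331,365),(323,450)],6,395,145),.036);d=sh[0]-sh[1];print(sh,np.degrees(np.arctan2(d[1],d[0])))
sh=back('side',T([(262,557),(178,580)],4,310,200),.036);d=sh[0]-sh[1];print(sh,np.degrees(np.arctan2(d[1],d[0])))
# overlay check on prediction of axis pts
c=np.array([.445,-.284,.036])
st=robot.state();print(st['position'])
```

```text
[[0.4801, -0.2958, 0.036], [0.4087, -0.2885, 0.036]] [ 0.4444 -0.2921  0.036 ] 0.07171449728479584 -5.820155559844163
[[0.4785, -0.2944, 0.036], [0.4092, -0.2866, 0.036]] [ 0.4439 -0.2905  0.036 ] 0.06968652823288936 -6.383468397011972
[[ 0.46768754 -0.29446868  0.036     ]
 [ 0.42403984 -0.28937616  0.036     ]] -6.654791065970233
[[ 0.4668353  -0.29206791  0.036     ]
 [ 0.42102069 -0.28688057  0.036     ]] -6.459781001633066
[ 0.51882296 -0.01230109  0.26326777]
```

>>> apply_moves --series '[{"delta_pos":[-0.8,-3,0],"dr":[0,0,2]},{"delta_pos":[-1.8,-7,0],"dr":[0,0,4]},{"delta_pos":[-2.9,-11,0],"dr":[0,0,6]},{"delta_pos":[-4,-15,0],"dr":[0,0,8.4]},{"delta_pos":[-5.1,-19,0],"dr":[0,0,8.4]},{"delta_pos":[-6.2,-23,0],"dr":[0,0,8.4]},{"delta_pos":[-7,-26,0],"dr":[0,0,8.4]},{"delta_pos":[-7.5,-27.9,0],"dr":[0,0,8.4]},{"delta_pos":[-7.5,-27.9,-2],"dr":[0,0,8.4]},{"delta_pos":[-7.5,-27.9,-5],"dr":[0,0,8.4]},{"delta_pos":[-7.5,-27.9,-8],"dr":[0,0,8.4]},{"delta_pos":[-7.5,-27.9,-8],"dr":[0,0,8.4]}]'

```text
time_s: 11.85
position: [0.4403, -0.2892, 0.1772]
eef_rot: [0.998, -0.055, -0.003, -0.005]
wrist_force: [-0.6, 0.1, 0.3]
opening: 0.504
```

Run:
```python
from h import *
s=snap('side','s12');crop(s,310,200,450,390,4,'s12c')
s=snap('top','t12');crop(s,395,145,495,245,6,'t12c')
st=robot.state();print(st['position'],st['eef_rot'],st['wrist_force'],st['opening'])
```

```text
[ 0.44267604 -0.2905452   0.18168505] [ 9.98492484e-01 -5.48213572e-02  6.79633908e-05 -2.71549033e-03] [1.18780684 0.0109836  0.34871265] 0.5003157666599614
```

View pics/s12c.png

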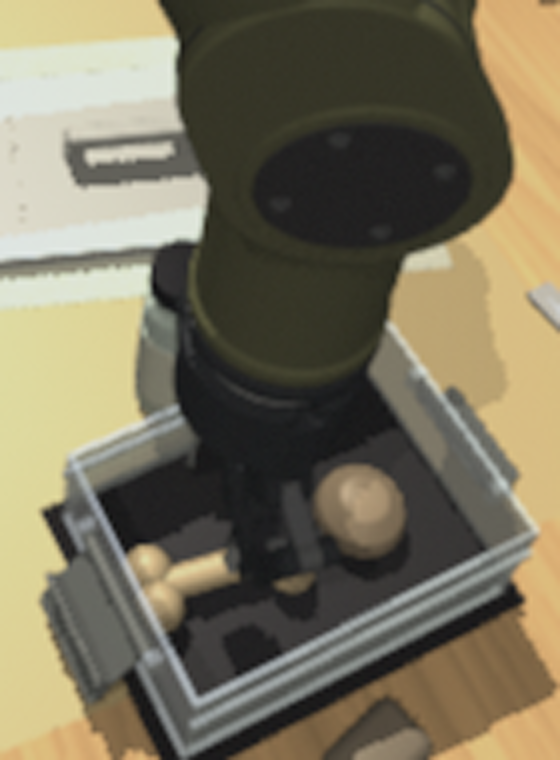

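View pics/t12c.png

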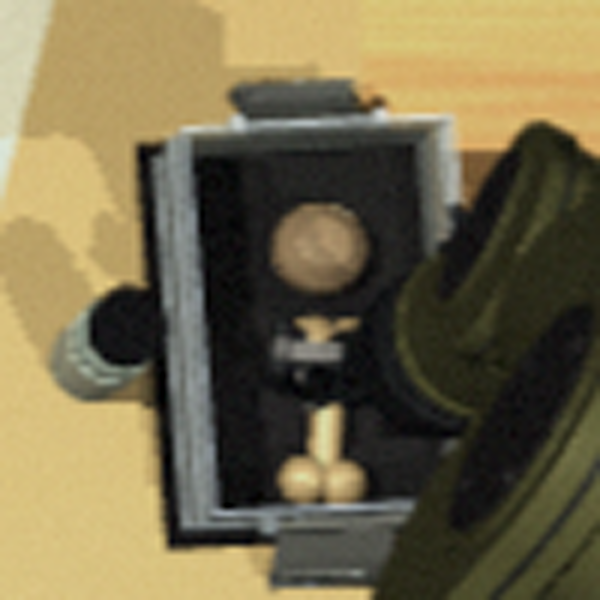

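Aligned above the shaft. Lowering.

>>> apply_moves --series '[{"delta_pos":[0.1,0,-2],"dr":[0,0,0]},{"delta_pos":[0.1,0,-4.5],"dr":[0,0,0]},{"delta_pos":[0.1,0,-6.5],"dr":[0,0,0]},{"delta_pos":[0.1,0,-7.8],"dr":[0,0,0]},{"delta_pos":[0.1,0,-8.3],"dr":[0,0,0]},{"delta_pos":[0.1,0,-8.3],"dr":[0,0,0]},{"delta_pos":[0.1,0,-8.3],"dr":[0,0,0]}]'

```text
time_s: 12.53
position: [0.4443, -0.2908, 0.0998]
eef_rot: [0.998, -0.055, 0.001, -0.002]
wrist_force: [0.1, -0.3, 0.4]
opening: 0.5
```

>>> apply_moves --series '[{"delta_pos":[0,0,0],"dr":[0,0,0]},{"delta_pos":[0,0,0],"dr":[0,0,0]},{"delta_pos":[0,0,0],"dr":[0,0,0]},{"delta_pos":[0,0,0],"dr":[0,0,0]},{"delta_pos":[0,0,0],"dr":[0,0,0]},{"delta_pos":[0,0,0],"dr":[0,0,0]}]' --fingers 0 --force 40

```text
time_s: 13.03
position: [0.4451, -0.2912, 0.1012]
eef_rot: [0.998, -0.055, 0.002, -0.002]
wrist_force: [-0.2, 0.3, 5.9]
opening: 0.164
```

Closed on the shaft (opening 0.164, about 14 mm; the bar of 14 mm read 0.149, so this fits a 16 mm shaft). Lifting gently.

>>> apply_moves --series '[{"delta_pos":[0,0,0.5],"dr":[0,0,0]},{"delta_pos":[0,0,1.2],"dr":[0,0,0]},{"delta_pos":[0,0,2.2],"dr":[0,0,0]},{"delta_pos":[0,0,3.5],"dr":[0,0,0]},{"delta_pos":[0,0,5.5],"dr":[0,0,0]},{"delta_pos":[0,0,8],"dr":[0,0,0]},{"delta_pos":[0,0,10.5],"dr":[0,0,0]},{"delta_pos":[0,0,13],"dr":[0,0,0]},{"delta_pos":[0,0,15.5],"dr":[0,0,0]},{"delta_pos":[0,0,17],"dr":[0,0,0]},{"delta_pos":[0,0,17],"dr":[0,0,0]}]'

```text
time_s: 13.95
position: [0.4463, -0.2921, 0.2752]
eef_rot: [0.998, -0.055, 0.005, -0.0]
wrist_force: [-0.6, -0.9, -1.4]
opening: 0.167
```

Run:
```python
from h import *
s=snap('side','s13')
st=robot.state();print(st['position'],st['eef_rot'],st['wrist_force'],st['opening'])
```

```text
[ 0.44556762 -0.29165517  0.27330209] [ 9.98486147e-01 -5.48629923e-02  3.84926448e-03 -8.06258910e-04] [ 0.04254627  0.28271647 -1.50961136] 0.1688063643400385
```

View pics/s13.png

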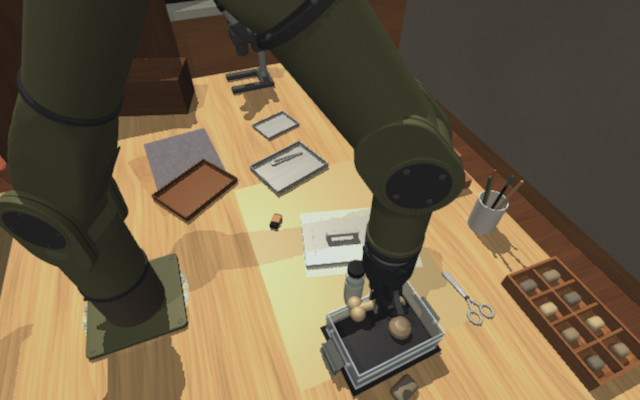

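Bone held level; urchin still in the tub. Carrying to the tray.

>>> apply_moves --series '[{"delta_pos":[0.1,1.5,0],"dr":[0,0,0]},{"delta_pos":[0.3,4,0],"dr":[0,0,2]},{"delta_pos":[0.5,7.5,0],"dr":[0,0,4]},{"delta_pos":[0.7,11,0],"dr":[0,0,6]},{"delta_pos":[1,14.5,0],"dr":[0,0,8]},{"delta_pos":[1.2,18,0],"dr":[0,0,10]},{"delta_pos":[1.4,21.5,0],"dr":[0,0,12]},{"delta_pos":[1.6,25,0],"dr":[0,0,14]},{"delta_pos":[1.9,28.5,0],"dr":[0,0,16]},{"delta_pos":[2.1,32,0],"dr":[0,0,18]},{"delta_pos":[2.3,35,0],"dr":[0,0,20]},{"delta_pos":[2.5,37,0],"dr":[0,0,20]}]'

```text
time_s: 15.0
position: [0.4696, 0.082, 0.2723]
eef_rot: [0.992, 0.122, 0.003, -0.002]
wrist_force: [0.3, 0.4, -0.9]
opening: 0.168
```

Run:
```python
from h import *
st=robot.state();print(st['position'],st['eef_rot'],st['wrist_force'],st['opening'])
q=st['eef_rot'];print('yaw',np.degrees(2*np.arctan2(q[1],q[0])))
t=np.radians(19.4);R=np.array([[np.cos(t),-np.sin(t)],[np.sin(t),np.cos(t)]]);c=np.array([.4764,.3078])
f=back('top',np.array([(450,165),(475,335)])/5+150,.006);print('forceps local',(f[:,:2]-c)@R)
g=c+R@[0,-.02];print(g,g-st['position'][:2])
```

```text
[0.46955652 0.08201958 0.27234697] [ 0.99249605  0.12222815  0.00262863 -0.00222792] [ 0.29499623  0.38057313 -0.8742404 ] 0.16775113082650123
yaw 14.041509973453751
forceps local [[ 0.07507874  0.02741121]
 [-0.0333481   0.04456815]]
[0.48304322 0.28893555] [0.01348671 0.20691597]
```

>>> apply_moves --series '[{"delta_pos":[0.3,3.5,0],"dr":[0,0,2]},{"delta_pos":[0.6,7,0],"dr":[0,0,4]},{"delta_pos":[0.9,10.5,0],"dr":[0,0,5.4]},{"delta_pos":[1.1,14,0],"dr":[0,0,5.4]},{"delta_pos":[1.3,17,0],"dr":[0,0,5.4]},{"delta_pos":[1.4,19,0],"dr":[0,0,5.4]},{"delta_pos":[1.5,20.2,-2],"dr":[0,0,5.4]},{"delta_pos":[1.5,20.2,-5],"dr":[0,0,5.4]},{"delta_pos":[1.5,20.2,-8],"dr":[0,0,5.4]},{"delta_pos":[1.5,20.2,-11],"dr":[0,0,5.4]},{"delta_pos":[1.5,20.2,-12],"dr":[0,0,5.4]},{"delta_pos":[1.5,20.2,-12],"dr":[0,0,5.4]}]'

```text
time_s: 16.0
position: [0.4825, 0.2827, 0.1492]
eef_rot: [0.986, 0.169, -0.001, -0.001]
wrist_force: [0.7, -0.8, -0.7]
opening: 0.168
```

Run:
```python
from h import *
s=snap('side','s14');crop(s,230,110,350,220,6,'s14c')
s=snap('top','t14');crop(s,190,140,320,250,5,'t14c')
st=robot.state();print(st['position'],st['eef_rot'],st['wrist_force'],st['opening'])
p=st['position'];b=p-[0,0,.0652]
print((proj('side',[b,p])-[230,110])*6,(proj('top',[b,p])-[190,140])*5)
```

```text
[0.48461715 0.28393927 0.15257669] [ 0.98565287  0.16875358  0.00237374 -0.00224133] [ 0.87489948 -0.06081076 -0.32228505] 0.1656714316827878
[[377.93482515 250.10019362]
 [371.67838009 143.48168404]] [[345.44049897 278.73161061]
 [327.9369967  260.05984287]]
```

View pics/s14c.png

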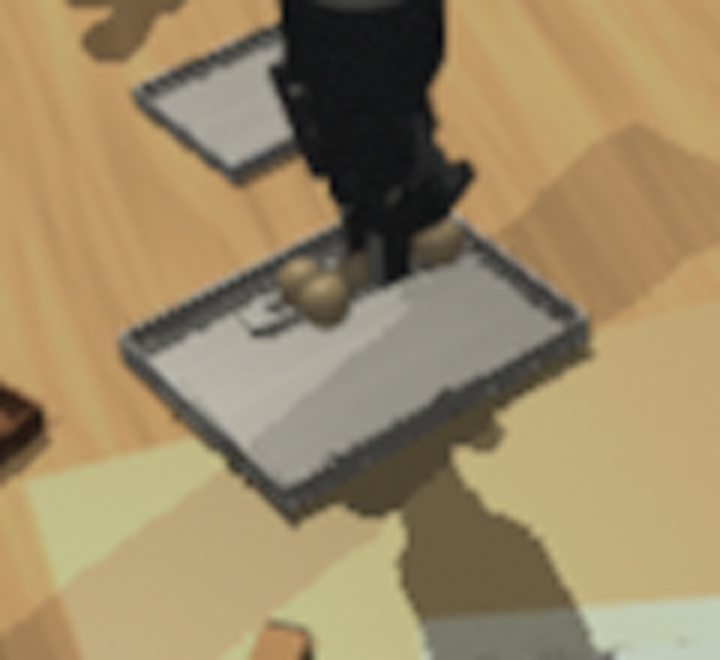

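View pics/t14c.png

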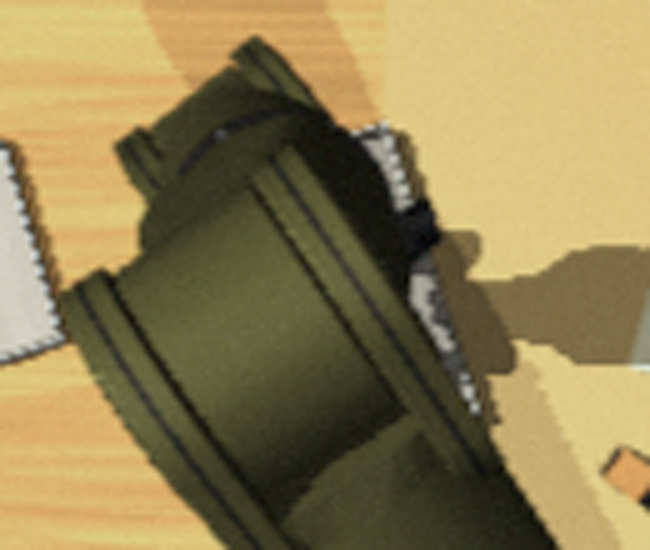

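Bone level and along the tray (knuckles at side crop (315,290) and (440,240)). Lowering to just above the floor.

>>> apply_moves --series '[{"delta_pos":[0,0,-2],"dr":[0,0,0]},{"delta_pos":[0,0,-4],"dr":[0,0,0]},{"delta_pos":[0,0,-5.5],"dr":[0,0,0]},{"delta_pos":[0,0,-6.3],"dr":[0,0,0]},{"delta_pos":[0,0,-6.6],"dr":[0,0,0]},{"delta_pos":[0,0,-6.6],"dr":[0,0,0]},{"delta_pos":[0,0,-6.6],"dr":[0,0,0]}]'

```text
time_s: 16.68
position: [0.4853, 0.2843, 0.0878]
eef_rot: [0.986, 0.169, 0.003, -0.003]
wrist_force: [0.9, -0.5, -0.6]
opening: 0.169
```

Run:
```python
from h import *
s=snap('side','s15');crop(s,230,110,350,220,6,'s15c')
st=robot.state();print(st['position'],st['eef_rot'],st['wrist_force'],st['opening'])
```

```text
[0.48532566 0.28437554 0.08783138] [ 0.9856539   0.16872307  0.00340531 -0.00270734] [ 0.08499996 -0.19041065 -0.92532656] 0.16411078748658847
```

View pics/s15c.png

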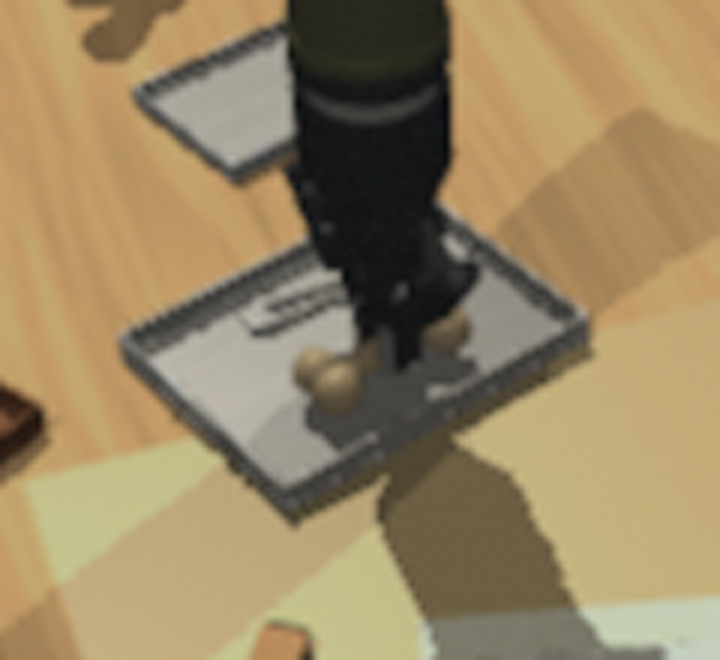

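>>> apply_moves --series '[{"delta_pos":[0,0,-0.2],"dr":[0,0,0]},{"delta_pos":[0,0,-0.4],"dr":[0,0,0]},{"delta_pos":[0,0,-0.6],"dr":[0,0,0]},{"delta_pos":[0,0,-0.6],"dr":[0,0,0]},{"delta_pos":[0,0,-0.6],"dr":[0,0,0]}]'

```text
time_s: 17.15
position: [0.4853, 0.2843, 0.0817]
eef_rot: [0.986, 0.169, 0.003, -0.003]
wrist_force: [0.6, -0.3, 0.3]
opening: 0.165
```

>>> apply_moves --series '[{"delta_pos":[0,0,-0.1],"dr":[0,0,0]},{"delta_pos":[0,0,-0.1],"dr":[0,0,0]},{"delta_pos":[0,0,-0.1],"dr":[0,0,0]}]'

```text
time_s: 17.4
position: [0.4854, 0.2843, 0.0813]
eef_rot: [0.986, 0.169, 0.003, -0.003]
wrist_force: [-0.7, 0.0, 4.4]
opening: 0.167
```

Contact with the floor at the expected height (0.0813, against 0.0812 predicted). Opening moderately, then rising straight up.

>>> apply_moves --series '[{"delta_pos":[0,0,0.1],"dr":[0,0,0]},{"delta_pos":[0,0,0.1],"dr":[0,0,0]},{"delta_pos":[0,0,0.1],"dr":[0,0,0]},{"delta_pos":[0,0,0.1],"dr":[0,0,0]},{"delta_pos":[0,0,0.1],"dr":[0,0,0]}]' --fingers 42

```text
time_s: 17.82
position: [0.4853, 0.2843, 0.0821]
eef_rot: [0.986, 0.169, 0.003, -0.003]
wrist_force: [0.3, 0.9, -0.3]
opening: 0.419
```

>>> apply_moves --series '[{"delta_pos":[0,0,1],"dr":[0,0,0]},{"delta_pos":[0,0,3],"dr":[0,0,0]},{"delta_pos":[0,0,6],"dr":[0,0,0]},{"delta_pos":[0,0,10],"dr":[0,0,0]},{"delta_pos":[0,0,14],"dr":[0,0,0]},{"delta_pos":[0,0,17],"dr":[0,0,0]},{"delta_pos":[-2,-4,18],"dr":[0,0,0]},{"delta_pos":[-4,-8,18],"dr":[0,0,0]},{"delta_pos":[-6,-12,18],"dr":[0,0,0]},{"delta_pos":[-6,-14,18],"dr":[0,0,0]},{"delta_pos":[-6,-14,18],"dr":[0,0,0]},{"delta_pos":[-6,-14,18],"dr":[0,0,0]}]'

```text
time_s: 18.82
position: [0.4251, 0.1424, 0.2629]
eef_rot: [0.986, 0.167, 0.004, -0.002]
wrist_force: [1.0, 0.4, 1.2]
opening: 0.421
```

Run:
```python
from h import *
s=snap('side','s16');t=snap('top','t16');crop(t,200,140,300,250,5,'t16c')
st=robot.state();print(st['position'],np.abs(st['qd']).max(),st['wrist_force'])
```

```text
[0.42596357 0.14523888 0.2626758 ] 0.018327591333063102 [-0.10485559 -0.15960938  0.02846444]
```

View pics/s16.png

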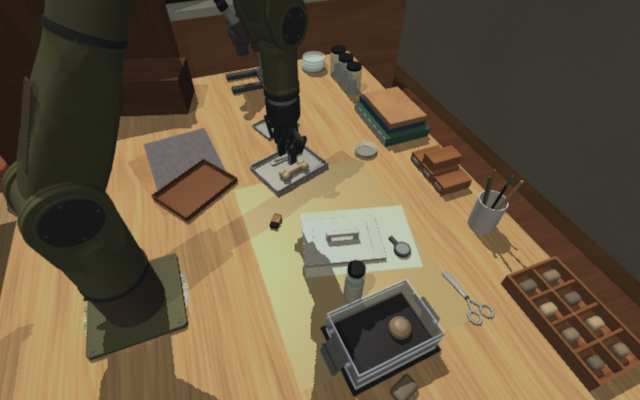

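View pics/t16.png

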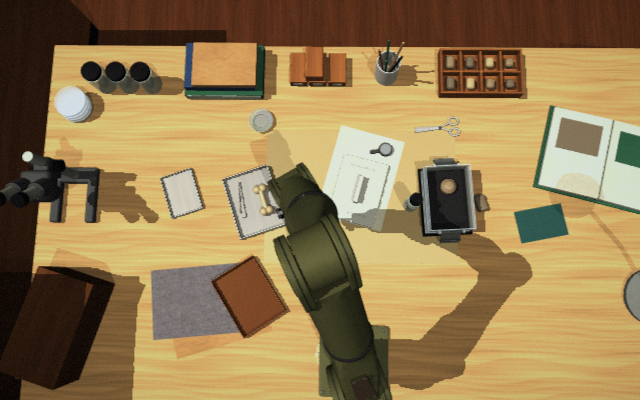

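View pics/t16c.png

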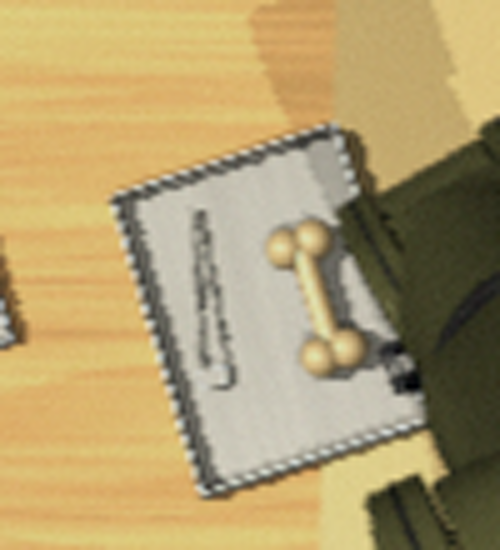

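The bone lies flat in the tray, free of the forceps. Lid, loupe, urchin, jar and stone are in place. A quick numeric check, then hand in.

Run:
```python
from h import *
def loc(p,c,y):
    t=y; R=np.array([[np.cos(t),-np.sin(t)],[np.sin(t),np.cos(t)]]); return ((np.array(p)[:2]-c)@R).round(4)
b=back('top',[[(284+334)/2/5*1+200,(243+352)/2/5+140]],.016)[0];print('bone',b,loc(b,[.4764,.3078],.3381))
l=back('top',[[360,188]],.04)[0];print('lid',l,loc(l,[.5616,-.0224],-.2608)); l=back('side',[[344,238]],.04)[0];print('lid side',l,loc(l,[.5616,-.0224],-.2608))
print(robot.state()['time_s'])
print(robot.job_done())
```

```text
bone [0.48450153 0.28637542 0.016     ] [ 0.0005 -0.0229]
lid [ 0.51963217 -0.01855649  0.04      ] [-0.0415 -0.0071]
lid side [ 0.51197526 -0.03190941  0.04      ] [-0.0455 -0.022 ]
18.9167
the job is handed in; nothing more can be done
None
```

The job is handed in at about 19 s of the 67 s allowed. No verdict was reported.

I flipped both clips over with the closed fingers. Then I lifted the lid by its bar and laid it flat on the sheet. After that I took the bone by its shaft and set it down in the large steel tray.

Last checks, from the final pictures:
- **Bone:** it lies flat on the tray floor at (0.5, -23) mm in the tray's frame. That is well inside the limits and clear of the forceps. The wrist force rose at the expected height when it touched down.
- **Lid:** it lies flat and right way up, about (-42, -7) mm from the sheet's centre by the top view. A rough pixel in the side view gave (-46, -22) mm. The two disagree by about 15 mm across the sheet, but both are inside the limits.
- **Everything else:** both clips hang open, though I judged their angle by eye and did not measure it. The urchin is in the tub, and the forceps, loupe, jar, stone, scissors, petri dish and eraser look unmoved in the pictures; I did not measure them.

The arm is clear of everything and nearly still, with the wrist force near zero.

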